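Draw and sort the bottom tins of a two-bay magazine

TASK

Slide the bottom tin out of each column of the two-bay magazine so that the tins above it drop down, stay in the magazine and lie level. One of these two tins is full and one is empty: feel it by the weight, and lay the full tin flat in the thin sheet-metal tray and the empty tin flat in the square wooden tray, right way up, lowering them in rather than letting them fall. Do not shift the other things standing about.

Things in the scene. Friction and masses are not known exactly. Their poses are not given: they have to be found in the camera images.
- magazine: grey sheet-metal magazine fixed to the bench, 118 deep x 222 wide x 103 high; two columns side by side (centres at own y +65 and -65), three tins in each, column floor at z 24. Origin on the bench under the middle of the columns, own -x roughly to the robot. Front face at x -59, flanged shut from z 52 up, open below: only the bottom tin slides out, along -x. Side cheeks cut back to x -42 below z 50.
- rib_left (a point): end of the left column's outfeed rib, top centre, 189 mm before the magazine's origin and 24 mm over the bench. The rib, 28 wide, is a straight level run from the column floor; a tin drawn at least 75 mm is clear of the column and lies on it by itself, overhanging 15 mm on both sides with the bench free below
- rib_right (a point): the same for the right column (own y -65 of the magazine)
- tin_a: sealed flat sheet-metal tin, 106 long (own x) x 58 wide (own y) x 22 high, origin at the centre of its underside. Bottom tin of one column (which one varies): its front end sticks 32 to 38 mm out towards the robot, two tins rest on its rear. All tins look alike. Of tin_a and tin_b one is full (580 to 720 g), one empty (120 to 160 g); only the lifted weight tells. Sliding it out takes up to 15 N.
- tin_b: sealed flat sheet-metal tin, 106 long (own x) x 58 wide (own y) x 22 high, origin at the centre of its underside. Bottom tin of one column (which one varies): its front end sticks 32 to 38 mm out towards the robot, two tins rest on its rear. All tins look alike. Of tin_a and tin_b one is full (580 to 720 g), one empty (120 to 160 g); only the lifted weight tells. Sliding it out takes up to 15 N.
- tin_c: sealed flat sheet-metal tin, 106 long (own x) x 58 wide (own y) x 22 high, origin at the centre of its underside. Second tin of the left column (own y +65 of the magazine). 200 g; stays in the magazine, and ends one tin height (22 mm) lower than it began.
- tin_d: sealed flat sheet-metal tin, 106 long (own x) x 58 wide (own y) x 22 high, origin at the centre of its underside. Second tin of the right column (own y -65 of the magazine). 200 g; stays in the magazine, and ends one tin height (22 mm) lower than it began.
- tin_e: sealed flat sheet-metal tin, 106 long (own x) x 58 wide (own y) x 22 high, origin at the centre of its underside. Top tin of the left column. 200 g; stays in the magazine, and ends one tin height (22 mm) lower than it began.
- tin_f: sealed flat sheet-metal tin, 106 long (own x) x 58 wide (own y) x 22 high, origin at the centre of its underside. Top tin of the right column. 200 g; stays in the magazine, and ends one tin height (22 mm) lower than it began.
- tray_floor (a point): centre of the inner floor of the thin-walled oblong sheet-metal tray, 21 mm over the bench when empty. The tray, 180 (own x) x 140 (own y) x 24 high, walls and floor 3 thick, rides on a sprung foot fixed to the bench, left or right of the magazine (varies), own -x roughly to the robot. Place for the full tin.
- flat_tray (a joint): how far the sheet-metal tray has sunk on its foot, m: 0 empty, 0.6 mm more per newton (1600 N/m), stop at 0.0055: about 0.004 under the full tin, under 0.001 under the empty one
- wood_tray: square open wooden tray with steel corner angles, fixed to the bench, 160 x 160 x 36 high, walls and floor 8 thick, origin at the centre of its underside; on the other side of the magazine, own -x roughly to the robot. Place for the empty tin.
- spray_can: aerosol can standing upright, 51 across x 200 high, origin under its centre; leave alone
- cup_mid: steel cup of small drivers, 92 x 79 x 174 high, origin under its centre; leave alone
- piston_a: engine piston used as a pot, 80 x 86 x 92 high, origin under its centre; leave alone
- gear_small: toothed gear lying flat, 56 across x 28 high, origin under its centre; leave alone

How it is judged:
By the outcome, as a careful person would: the job done as asked, in the order asked, and still so for the second after the job is handed in, with the robot touching nothing.
It also fails if it takes over 67 s, if anything falls off the work surface, if the arm or the gripper's body presses on something with over 40 N, if the wrist force passes 120 N, or if a joint passes its speed limit or range.

ROBOT

A 6-joint arm with a two-finger parallel gripper is mounted at the origin on a cart in front of the work surface, level with it; the furniture and walls round the work are solid. World frame = base frame: x ahead of the robot, y to its left, z up, the work surface at z = 0. Lengths are in mm, angles in rad, forces in N, time in s.
With the tool pointing down it reaches from about 325 to 850 mm from the base axis. Payload 15.5 kg.
Tool frame: the origin (TCP) lies between the finger pads; the fingertips stand 25 mm ahead of it and the grasp point (between the pads) lies 6 mm ahead of it; x points along the fingers, y is the direction in which the jaws open and shut, and the axes are right-handed (so a half turn about x gives the same grasp; the last joint's range is limited). The gripper opens to 91 mm and grips with 3 to 60 N. Pads are 32 mm wide; open, the fingers measure 118 mm over their backs; the gripper's body (76 mm by 178 mm) begins 60 mm behind the grasp point.
Start: joints at [1.04, 0.494, 1.345, -0, 1.302, -0.096], TCP at [263.831, 566.586, 238.915] pointing down, gripper open.
Joint ranges: [-2.91, 2.91], [-0.82, 2.16], [0.22, 2.67], [-1.22, 4.37], [0.12, 2.79], [-3.08, 3.08]. Speed limits (rad/s): [1.89, 1.89, 2.57, 3.01, 3.01, 3.01].

INTERFACE

Orientations are given as a unit quaternion [w, x, y, z].
In Python, from station import robot, vision gives the robot as it stands.
- The arm moves only by the tool arm_command, never from a script. Its argument "deltas" is a list of rows, each a list of 5 numbers: the shift along the tool's x, y, z in cm, then the turn about the tool's x in rad, then the opening in per cent of the stroke, from 0 (shut) to 100 (fully open). In form: [[dx, dy, dz, twist, jaw], ...]. A call has 1 to 10 rows; each row is the pose to reach, as a shift and turn from the pose measured when the call began, along the tool's axes at that moment; what a row does not reach only later rows make up. A row lasts 1/10 s, in which the tool goes at most 50 mm and 8.59 degrees, less where a joint would pass 70% of its speed; a pose out of reach is approached as far as the arm can. A call with a gripper value outside its range is refused whole. The fingers move at their own pace and stop on an object; the grip force is fixed at half the most. Time passes only in rows, so rows that repeat a pose let the fingers close. It gives the time, the measured TCP pose, the force and the opening at its end, in the units of the state.
- robot.observe(): the state, without advancing time (a new reading comes with each control period).
- vision.capture(name): name is "scene" or "side" or "wrist"; returns the picture (400x640x3 uint8, red, green, blue); there is no depth.
- vision.get_calibration(name): a dict with "mtx" (3x3 intrinsics, pixels), "D" ([k1, k2, p1, p2, k3] as OpenCV has them; the pictures are not rectified), "position" and "orientation" of the camera in the world. Camera axes: x right, y up, looking along -z (the intrinsics and any distortion apply to the point x, -y, -z); pixel columns grow to the right and rows downward; lengths in mm; the calibration is good to about 2 mm. A picture is of the moment at which its call begins: read the wrist's pose just before it. get_calibration takes no time and is no camera call; for the wrist camera it gives the pose at the moment of the call.
- robot.finish_job(): hands the job in, once; it reports no verdict.
The state is a dict: "t": time; "joints": joint angles; "joint_vel": joint speeds; "joint_efforts": joint torques, N m; "ee_pos": TCP position; "tool_rot": TCP orientation; "contact_force": force on the tool from outside, world axes, zero at the start; "ft_torque": the same for the moment, N m; "grip_width": opening from 0.0 (shut) to 1.0 (fully open).
Only numpy, scipy, OpenCV 4.12 (cv2) and the standard library are available. Lean on these libraries where they do the work, as an engineer would, in place of code of your own. Each camera call takes 0.05 s, during which the arm holds its last target. There are 200 camera calls.

## Working session

There is one attempt and no reset: what is moved stays moved. The work goes in short steps, Python scripts to look and compute and a tool call to move; the robot and the scene stay as the last step left them, time stands still between calls to the robot, and variables do not carry over. Pictures are saved under pics/ and viewed, about 8 in all and at most 12, crops included, and the job is handed in when it is done.

Besides the shell and the picture viewer there is one more tool, called after "Emit:" by a JSON object that holds its "method" and its "body". arm_command: Moves the arm, as the interface text tells. Its arguments: {"type":"object","properties":{"deltas":{"type":"array"}},"required":["deltas"]}

```bash
ls; mkdir -p pics; python3 - <<'E'
from station import robot, vision
import cv2,numpy as np
o=robot.observe(); print({k:np.round(v,3).tolist() for k,v in o.items()})
for n in ["scene","side"]:
    c=vision.get_calibration(n); print(n,{k:np.round(v,3).tolist() for k,v in c.items()})
    im=vision.capture(n); cv2.imwrite(f"pics/{n}0.png",im[:,:,::-1])
a=cv2.imread("pics/scene0.png");b=cv2.imread("pics/side0.png")
E
```

```text
pics
{'t': 0.0, 'joints': [1.039, 0.494, 1.346, 0.0, 1.303, -0.095], 'joint_vel': [0.001, -0.002, -0.001, -0.001, 0.001, 0.001], 'joint_efforts': [-0.001, -87.883, -38.185, 0.071, 0.053, -0.0], 'ee_pos': [263.651, 566.271, 238.327], 'tool_rot': [0.69, 0.152, 0.691, -0.153], 'contact_force': [0.296, -0.527, 0.415], 'ft_torque': [0.002, 0.021, -0.006], 'grip_width': 1.0}
scene {'mtx': [[455.369, 0.0, 324.867], [0.0, 455.369, 208.015], [0.0, 0.0, 1.0]], 'D': [-0.006, 0.0, 0.0, 0.0, 0.0], 'position': [-295.181, -642.468, 923.712], 'orientation': [0.814, 0.386, -0.188, -0.391]}
side {'mtx': [[515.453, 0.0, 312.274], [0.0, 515.453, 200.552], [0.0, 0.0, 1.0]], 'D': [-0.126, 0.0, 0.0, 0.0, 0.0], 'position': [-68.909, -1112.777, 556.678], 'orientation': [0.807, 0.543, -0.14, -0.186]}
```

View pics/scene0.png

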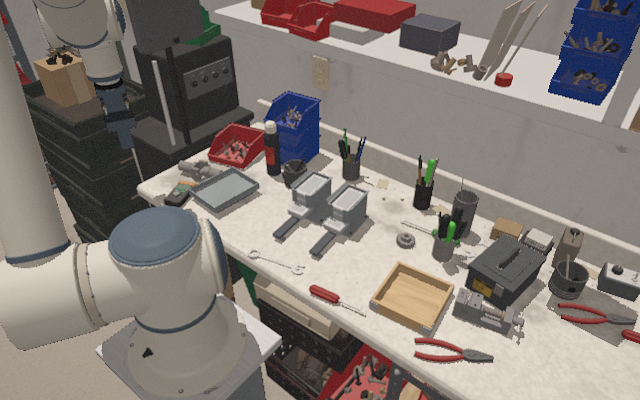

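View pics/side0.png

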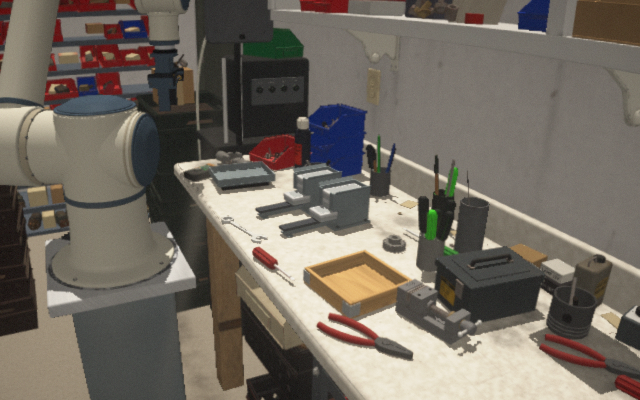

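Scene: sheet tray at (225,188), magazine at about (325,205) with ribs to (280,235) and (315,252), wood tray at (412,297). I'll zoom in to read corners.

```bash
cat > h.py <<'E'
import numpy as np,cv2
from scipy.spatial.transform import Rotation as R
from station import robot,vision
def rot(q): return R.from_quat([q[1],q[2],q[3],q[0]])
def ray(c,uv):
    p=cv2.undistortPoints(np.array(uv,float).reshape(-1,1,2),c["mtx"].astype(float) if hasattr(c["mtx"],'astype') else np.array(c["mtx"],float),np.array(c["D"],float)).reshape(-1,2)
    d=np.c_[p[:,0],-p[:,1],-np.ones(len(p))]
    return np.array(c["position"],float),rot(c["orientation"]).apply(d)
def plane(c,uv,z):
    o,d=ray(c,uv); return o+d*((z-o[2])/d[:,2])[:,None]
def project(c,P):
    X=rot(c["orientation"]).inv().apply(np.atleast_2d(P)-np.array(c["position"]))
    X=X*[1,-1,-1]
    return cv2.projectPoints(X,np.zeros(3),np.zeros(3),np.array(c["mtx"],float),np.array(c["D"],float))[0].reshape(-1,2)
E
python3 - <<'E'
import cv2
a=cv2.imread("pics/scene0.png")[160:260,180:380]
cv2.imwrite("pics/z1.png",cv2.resize(a,None,fx=4,fy=4,interpolation=cv2.INTER_CUBIC))
from h import *
c=vision.get_calibration("scene")
print(plane(c,[[191,190],[229,170],[259,187],[222,210]],42).round())
print(plane(c,[[404,263],[453,287],[421,330],[371,297]],36).round())
E
```

```text
[[354. 421.  42.]
 [507. 412.  42.]
 [502. 263.  42.]
 [348. 267.  42.]]
[[ 509. -278.   36.]
 [ 514. -419.   36.]
 [ 348. -420.   36.]
 [ 356. -274.   36.]]
```

View pics/z1.png

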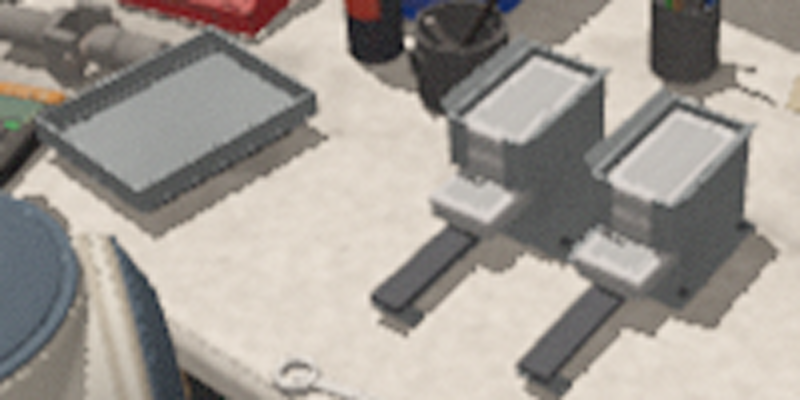

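Crop shows tray rim corners, rib ends at about (388,304) and (536,374), tins' front edges (433,200)-(494,222) and (570,255)-(640,285) in 4x crop pixels.

```bash
python3 - <<'E'
from h import *
c=vision.get_calibration("scene")
f=lambda L,z:plane(c,np.array(L)/4+[180-.4,160-.4],z).round(1).tolist()
print("tray",f([[38,120],[210,32],[316,96],[147,192]],42))
print("rib ends",f([[373,298],[405,310],[520,367],[553,378]],24))
print("tin front",f([[433,196],[492,220],[570,251],[640,283]],46))
print("tops",f([[530,40],[604,70],[590,165],[660,95],[750,125]],103))
E
```

```text
tray [[351.3, 427.9, 42.0], [524.0, 414.2, 42.0], [515.0, 277.2, 42.0], [345.2, 289.2, 42.0]]
rib ends [[380.1, 85.9, 24.0], [385.3, 59.0, 24.0], [392.8, -43.6, 24.0], [398.9, -68.4, 24.0]]
tin front [[475.5, 112.1, 46.0], [482.2, 58.6, 46.0], [491.3, -9.1, 46.0], [495.6, -70.3, 46.0]]
tops [[619.3, 135.0, 103.0], [623.9, 63.8, 103.0], [523.5, -1.8, 103.0], [624.8, 10.2, 103.0], [636.6, -64.9, 103.0]]
```

Emit:
{"method": "arm_command", "body": {"deltas": [[-3,0,-5,-0.1,100],[-3,0,-10,-0.2,100],[-3,0,-15,-0.3,100],[-3,0,-20,-0.3,100],[-3,0,-22,-0.3,100],[-3,0,-22,-0.3,100]]}}

```text
t: 0.7
ee_pos: [60.6, 660.2, 267.9]
tool_rot: [0.705, 0.046, 0.706, -0.047]
contact_force: [-0.2, -0.4, 0.1]
grip_width: 1.0
```

Emit:
{"method": "arm_command", "body": {"deltas": [[-7,-55,41.6,-0.24,100],[-7,-55,41.6,-0.24,100],[-7,-55,41.6,-0.24,100],[-7,-55,41.6,-0.24,100],[-7,-55,41.6,-0.24,100],[-7,-55,41.6,-0.24,100],[-7,-55,41.6,-0.24,100],[-7,-55,41.6,-0.24,100],[-7,-55,41.6,-0.24,100],[-7,-55,41.6,-0.24,100]]}}

```text
t: 1.7
ee_pos: [308.2, 223.2, 319.2]
tool_rot: [0.706, -0.039, 0.707, 0.038]
contact_force: [1.3, -0.1, -0.5]
grip_width: 0.999
```

Emit:
{"method": "arm_command", "body": {"deltas": [[-3,-17.3,6.1,0,100],[-3,-17.3,6.1,0,100],[-3,-17.3,6.1,0,100],[-3,-17.3,6.1,0,100],[-3,-17.3,6.1,0,100],[-3,-17.3,6.1,0,100],[-3,-17.3,6.1,0,100]]}}

```text
t: 2.4
ee_pos: [386.9, 58.2, 349.0]
tool_rot: [0.705, -0.039, 0.707, 0.038]
contact_force: [-0.2, -0.9, -0.2]
grip_width: 0.998
```

```bash
python3 - <<'E'
from h import *
c=vision.get_calibration("wrist"); im=vision.capture("wrist"); o=robot.observe()
import pickle; pickle.dump(c,open("w1.pkl","wb"))
print({k:np.round(v,3).tolist() for k,v in c.items()}, np.round(o["ee_pos"],1),o["t"],o["contact_force"])
cv2.imwrite("pics/w1.png",im[:,:,::-1])
E
```

```text
{'mtx': [[324.272, 0.0, 316.279], [0.0, 324.272, 192.681], [0.0, 0.0, 1.0]], 'D': [-0.004, 0.0, 0.0, 0.0, 0.0], 'position': [307.937, 50.935, 493.865], 'orientation': [0.661, -0.096, -0.104, 0.737]} [386.9  58.4 349. ] 2.45 [-0.25696212 -0.06670206 -0.13787098]
```

View pics/w1.png

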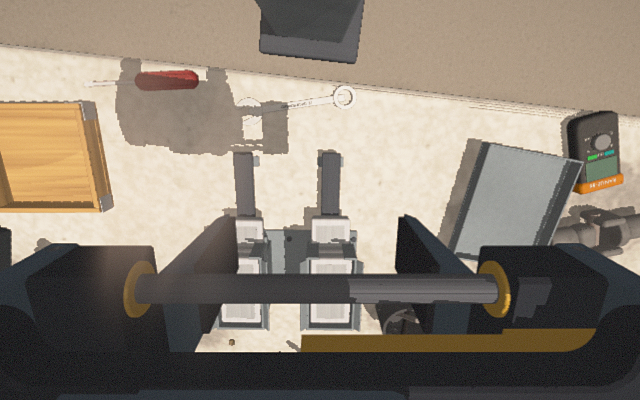

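Wrist view shows both rib ends (about (245,152) and (330,152)), tin fronts at v≈217, sheet tray on the right, wood tray at left. Extracting edges numerically.

```bash
python3 - <<'E'
from h import *
import pickle
c=pickle.load(open("w1.pkl","rb")); im=cv2.imread("pics/w1.png"); g=cv2.cvtColor(im,cv2.COLOR_BGR2GRAY).astype(int)
for v in (165,180,195): print(v,"ribs",g[v,228:262].tolist(),g[v,312:348].tolist())
print("colR",g[145:160,242].tolist(),"colL",g[145:160,327].tolist())
for v in (225,232): print(v,"tinR",g[v,228:272].tolist(),"tinL",g[v,304:358].tolist())
print("tinR col",g[208:250,250].tolist(),"tinL col",g[208:250,331].tolist())
cs=vision.get_calibration("scene")
print("tray rim",plane(c,[[474,138],[582,161],[447,250]],42).round(1).tolist())
a=im[120:270,200:370]; cv2.imwrite("pics/z2.png",cv2.resize(a,None,fx=4,fy=4,interpolation=cv2.INTER_NEAREST))
E
```

```text
165 ribs [228, 229, 230, 232, 226, 158, 106, 121, 118, 118, 121, 118, 116, 117, 116, 116, 119, 113, 112, 116, 109, 115, 112, 103, 102, 110, 159, 158, 158, 158, 156, 170, 229, 231] [227, 233, 235, 236, 240, 222, 102, 74, 85, 84, 78, 95, 95, 93, 98, 96, 96, 100, 99, 98, 99, 104, 95, 101, 101, 100, 101, 90, 114, 164, 165, 194, 227, 225, 228, 230]
180 ribs [223, 223, 225, 228, 231, 233, 224, 122, 115, 115, 119, 118, 113, 116, 112, 112, 114, 111, 112, 110, 113, 103, 107, 106, 98, 108, 179, 235, 234, 230, 230, 227, 225, 222] [230, 229, 232, 233, 237, 231, 139, 132, 131, 109, 84, 96, 97, 96, 97, 95, 101, 94, 100, 99, 102, 97, 98, 97, 97, 105, 93, 109, 175, 231, 226, 225, 228, 228, 228, 231]
195 ribs [224, 225, 227, 231, 230, 230, 235, 229, 122, 111, 116, 114, 114, 112, 115, 115, 112, 113, 104, 110, 108, 110, 107, 108, 100, 92, 146, 239, 233, 228, 230, 231, 231, 230] [225, 227, 226, 230, 220, 135, 124, 137, 125, 85, 84, 94, 104, 100, 97, 96, 100, 102, 101, 103, 99, 99, 103, 100, 99, 96, 94, 156, 238, 232, 230, 230, 232, 234, 235, 235]
colR [231, 171, 140, 142, 145, 146, 130, 94, 85, 89, 111,
[... 886 characters left out ...]
99, 201, 204, 205, 203, 208, 204, 202, 207, 206, 208, 206, 211, 200, 201, 204, 202, 205, 208, 206, 207, 210, 205, 208, 200, 203, 216, 227, 226, 228, 228, 217, 153, 153, 153, 153, 156, 152, 161, 201]
tinR col [103, 107, 106, 108, 104, 105, 107, 79, 76, 91, 99, 111, 154, 204, 225, 226, 226, 226, 214, 202, 203, 204, 200, 203, 202, 202, 200, 202, 210, 207, 137, 105, 108, 117, 200, 138, 108, 109, 103, 92, 91, 111] tinL col [98, 100, 102, 101, 104, 99, 65, 74, 91, 98, 109, 184, 220, 231, 229, 229, 231, 221, 211, 204, 207, 207, 206, 203, 200, 202, 206, 204, 207, 210, 209, 136, 116, 180, 203, 140, 105, 109, 101, 96, 89, 100]
tray rim [[337.2, 272.2, 42.0], [352.2, 431.7, 42.0], [508.3, 272.4, 42.0]]
```

View pics/z2.png

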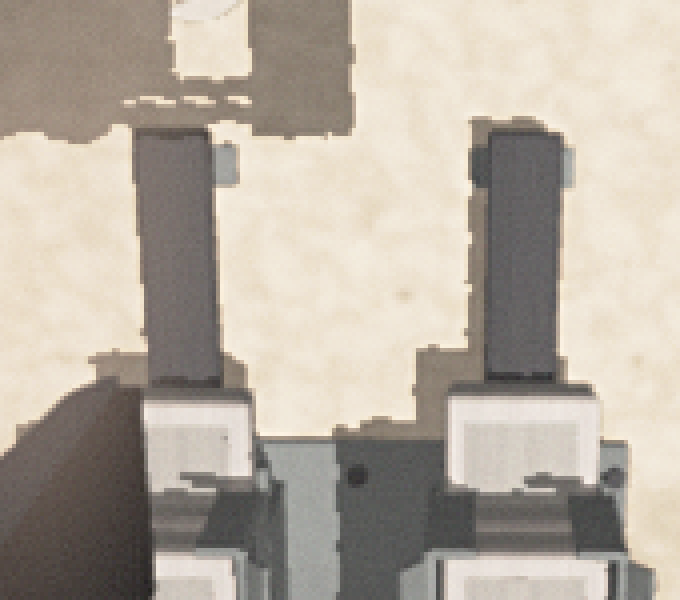

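```bash
python3 - <<'E'
from h import *
import pickle
c=pickle.load(open("w1.pkl","rb"))
p=lambda L,z:plane(c,L,z).round(1).tolist()
print("ribR end, v195",p([[243.2,154.5],[244.6,195],[234,165],[254,165]],24))
print("ribL end, v195",p([[331.2,154],[330,195],[322,165],[340.5,165]],24))
print("tinL front, corners",p([[331,219],[311.7,225],[350,225],[331,219]],46))
print("tinR front, rightedge",p([[250,220],[262.3,225],[235.5,225]],46))
print("tops",p([[307,262],[354.5,260],[220,262],[264,262]],103))
E
```

```text
ribR end, v195 [[398.2, -48.0, 24.0], [459.8, -43.2, 24.0], [415.2, -60.8, 24.0], [412.1, -31.5, 24.0]]
ribL end, v195 [[383.6, 79.6, 24.0], [445.8, 85.3, 24.0], [401.2, 68.1, 24.0], [398.3, 95.2, 24.0]]
tinL front, corners [[475.8, 89.6, 46.0], [488.3, 62.3, 46.0], [482.2, 118.7, 46.0], [475.8, 89.6, 46.0]]
tinR front, rightedge [[490.3, -29.1, 46.0], [496.3, -10.5, 46.0], [500.6, -50.1, 46.0]]
tops [[518.9, 60.1, 103.0], [509.1, 122.9, 103.0], [531.7, -55.9, 103.0], [525.2, 2.8, 103.0]]
```

Emit:
{"method": "arm_command", "body": {"deltas": [[19.9,2.1,10.5,0,100],[19.9,2.1,10.5,0,100],[19.9,2.1,10.5,0,100],[19.9,2.1,10.5,0,100],[19.9,2.1,10.5,0,100],[19.9,2.1,10.5,0,100],[19.9,2.1,10.5,0,100],[19.9,2.1,10.5,0,100]]}}

```text
t: 3.25
ee_pos: [488.5, 90.8, 151.2]
tool_rot: [0.706, -0.039, 0.706, 0.038]
contact_force: [0.6, -1.0, 0.4]
grip_width: 1.001
```

```bash
python3 - <<'E'
from h import *
import pickle
c=vision.get_calibration("wrist"); im=vision.capture("wrist"); o=robot.observe()
pickle.dump(c,open("w2.pkl","wb")); print(o["ee_pos"],o["tool_rot"],c["position"])
cv2.imwrite("pics/w2.png",im[:,:,::-1])
print(project(c,[o["ee_pos"]]))
E
```

```text
[488.63670661  90.70517055 151.32521066] [ 0.70612368 -0.03904029  0.70597865  0.03820142] [409.25760749  83.46382059 295.96827598]
[[314.21817732 264.5225255 ]]
```

View pics/w2.png

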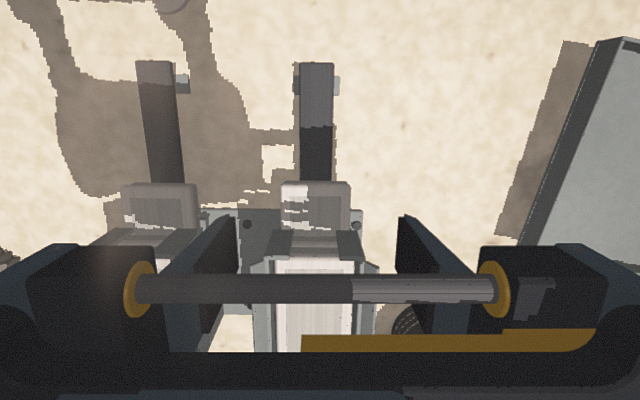

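Left tin's exposed top: u 281–351, front edge v≈187; left rib end u 300–333, v≈65; right rib end at u 137–175, v≈64; right tin u 121–198, v≈189.

```bash
python3 - <<'E'
from h import *
import pickle
c=pickle.load(open("w2.pkl","rb")); g=cv2.cvtColor(cv2.imread("pics/w2.png"),cv2.COLOR_BGR2GRAY).astype(int)
print(g[200,272:292].tolist(),g[200,342:358].tolist(),g[178:196,335].tolist(),g[58:74,317].tolist())
p=lambda L,z:plane(c,L,z).round(1).tolist()
print("ribL",p([[317,66],[301,80],[333.5,80],[317,160]],24))
print("tinL",p([[316,187],[281,200],[351,200]],46))
print("ribR",p([[156,65],[178,160]],24)); print("tinR",p([[121,200],[197,200],[160,189]],46))
cs=vision.get_calibration("scene")
print(project(cs,[[383.6,79.6,24],[398.2,-48,24]]))
E
```

```text
[132, 133, 134, 129, 133, 127, 129, 124, 134, 180, 219, 227, 161, 156, 181, 233, 237, 231, 216, 211] [124, 122, 120, 124, 125, 121, 124, 116, 158, 235, 229, 228, 225, 225, 226, 226] [126, 128, 124, 95, 96, 100, 113, 116, 120, 127, 129, 127, 124, 127, 125, 127, 128, 126] [224, 225, 229, 233, 151, 82, 96, 103, 104, 102, 101, 98, 98, 105, 99, 98]
ribL [[385.7, 80.6, 24.0], [397.4, 69.1, 24.0], [394.6, 94.8, 24.0], [459.9, 88.8, 24.0]]
tinL [[477.6, 90.0, 46.0], [491.5, 63.0, 46.0], [485.3, 119.3, 46.0]]
ribR [[398.6, -45.2, 24.0], [472.8, -28.7, 24.0]]
tinR [[505.8, -66.1, 46.0], [499.0, -4.7, 46.0], [493.0, -34.3, 46.0]]
[[275.26303162 234.38991286]
 [312.06041704 250.98166615]]
```

Emit:
{"method": "arm_command", "body": {"deltas": [[4,0,0.3,0,100],[7.5,0,0.3,0,100],[9.6,0,0.3,0,100],[9.6,0,0.3,0,100],[9.6,0,0.3,0,60],[9.6,0,0.3,0,50],[9.6,0,0.3,0,50],[9.6,0,0.3,0,50],[9.6,0,0.3,0,50]]}}

```text
t: 4.2
ee_pos: [492.0, 90.9, 56.1]
tool_rot: [0.707, -0.039, 0.706, 0.038]
contact_force: [-1.8, -1.6, 11.8]
grip_width: 0.634
```

Emit:
{"method": "arm_command", "body": {"deltas": [[0,0,0,0,30],[0,0,0,0,30]]}}

```text
t: 4.4
ee_pos: [492.0, 90.8, 56.1]
tool_rot: [0.707, -0.039, 0.706, 0.038]
contact_force: [0.7, -0.8, -3.4]
grip_width: 0.634
```

Force has relaxed and the width matches 58 mm. Now draw it out.

Emit:
{"method": "arm_command", "body": {"deltas": [[0,0,-0.8,0,30],[0,0,-2,0,30],[0,0,-3.2,0,30],[0,0,-4.4,0,30],[0,0,-5.6,0,30],[0,0,-6.8,0,30],[0,0,-8,0,30],[0,0,-8.8,0,30],[0,0,-8.8,0,30],[0,0,-8.8,0,30]]}}

```text
t: 5.4
ee_pos: [402.5, 81.1, 56.0]
tool_rot: [0.705, -0.039, 0.707, 0.038]
contact_force: [-9.0, -1.8, 14.8]
grip_width: 0.636
```

Emit:
{"method": "arm_command", "body": {"deltas": [[0,0,0,0,100],[0,0,0,0,100],[0,0,0,0,100],[-3,0,0,0,100],[-5,0,0,0,100],[-5,0,0,0,100]]}}

```text
t: 6.0
ee_pos: [403.8, 81.2, 107.8]
tool_rot: [0.707, -0.039, 0.706, 0.038]
contact_force: [0.0, 0.4, -0.1]
grip_width: 0.996
```

```bash
python3 - <<'E'
from h import *
a=vision.capture("scene")[160:260,240:400]; b=vision.capture("wrist"); o=robot.observe()
print(o["ee_pos"],o["contact_force"],o["grip_width"])
a=cv2.resize(a,(640,400),interpolation=cv2.INTER_CUBIC); cv2.imwrite("pics/m1.png",np.vstack([a[:,:,::-1],b[:200,:,::-1]]))
E
```

```text
[402.89818459  81.16351676 106.09367862] [-0.08112221  0.06551662  0.53093425] 1.0000933052902308
```

View pics/m1.png

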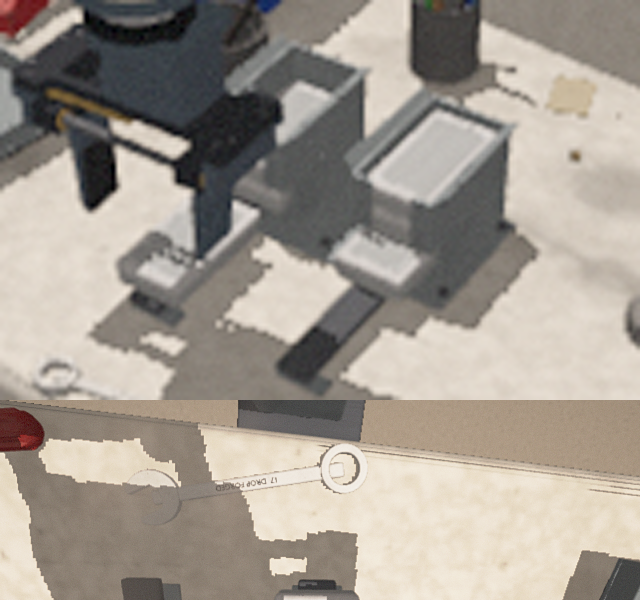

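Emit:
{"method": "arm_command", "body": {"deltas": [[0,0,3.8,0,100],[3.5,0,3.8,0,100],[6.4,0,3.8,0,100],[6.4,0,3.8,0,100],[6.4,0,3.8,0,30],[6.4,0,3.8,0,30],[6.4,0,3.8,0,30],[6.4,0,3.8,0,30]]}}

```text
t: 6.9
ee_pos: [441.0, 85.3, 42.9]
tool_rot: [0.706, -0.039, 0.706, 0.038]
contact_force: [-0.0, 0.3, 0.0]
grip_width: 0.679
```

Emit:
{"method": "arm_command", "body": {"deltas": [[-2,0,-0.5,0,30],[-6,0,-1,0,30],[-10,0,-1,0,30],[-10,0,-1,0,30],[-10,0,-1,0,30],[-10,0,-1,0,30]]}}

```text
t: 7.5
ee_pos: [430.3, 84.3, 141.9]
tool_rot: [0.706, -0.039, 0.706, 0.038]
contact_force: [-0.7, -0.2, -7.1]
grip_width: 0.637
```

```bash
python3 - <<'E'
from h import *
o=robot.observe(); print(o["contact_force"],o["ft_torque"],o["grip_width"],o["ee_pos"],o["joint_vel"],o["joints"])
b=vision.capture("wrist");o=robot.observe();print(o["contact_force"],o["ft_torque"])
E
```

```text
[-0.68990608 -0.23261037 -7.10058574] [ 0.01238022  0.03786639 -0.02274345] 0.63743312099261 [430.26003116  84.26266943 141.91034819] [1.97806997e-07 1.56393777e-02 9.19961430e-04 6.54128537e-04
 3.54153814e-03 2.68961644e-04] [ 5.80816834e-02  3.80922508e-01  1.90490197e+00 -1.83952017e-03
  8.56994687e-01 -1.62081329e+00]
[-0.52057859  0.10701302 -7.04734372] [ 0.07693216 -0.00184595 -0.01843471]
```

7.05 N → 720 g: the full tin. The tips are 6 mm below its underside, so I'll set it back and regrip higher for laying down.

Emit:
{"method": "arm_command", "body": {"deltas": [[3,0,1,0,30],[6,0,1,0,30],[8.5,0,1,0,30],[9.6,0,1,0,30],[9.9,0,1,0,30],[9.9,0,1,0,30],[9.9,0,1,0,80],[9.9,0,1,0,80],[9.9,0,1,0,80]]}}

```text
t: 8.45
ee_pos: [439.9, 85.2, 42.6]
tool_rot: [0.705, -0.039, 0.707, 0.038]
contact_force: [0.4, -0.9, -0.4]
grip_width: 0.8
```

Emit:
{"method": "arm_command", "body": {"deltas": [[-1,0,0,0,80],[-1,0,0,0,80],[-1,0,0,0,30],[-1,0,0,0,30],[-1,0,0,0,30],[-1,0,0,0,30]]}}

```text
t: 9.05
ee_pos: [440.0, 85.2, 52.6]
tool_rot: [0.705, -0.039, 0.707, 0.038]
contact_force: [-0.8, 0.3, 5.3]
grip_width: 0.635
```

Emit:
{"method": "arm_command", "body": {"deltas": [[-2,0,-0.5,0,30],[-5,0,-1,0,30],[-8,0,-1,0,30],[-8,0,-1,0,30],[-8,0,-1,0,30]]}}

```text
t: 9.55
ee_pos: [430.2, 84.2, 132.2]
tool_rot: [0.706, -0.039, 0.707, 0.038]
contact_force: [-0.6, -0.6, -7.7]
grip_width: 0.628
```

Emit:
{"method": "arm_command", "body": {"deltas": [[-5,5,0.6,0,30],[-5,10,1.2,0,30],[-5,14.5,1.6,0,30],[-5,14.5,1.6,0,30],[-5,14.5,1.6,0,30]]}}

```text
t: 10.05
ee_pos: [429.5, 231.7, 180.2]
tool_rot: [0.705, -0.04, 0.707, 0.039]
contact_force: [0.3, 0.2, -7.5]
grip_width: 0.634
```

```bash
python3 - <<'E'
from h import *
import pickle
c=vision.get_calibration("wrist"); im=vision.capture("wrist"); o=robot.observe()
pickle.dump(c,open("w3.pkl","wb")); print(o["ee_pos"],o["tool_rot"],o["contact_force"],o["ft_torque"])
cv2.imwrite("pics/w3.png",im[:,:,::-1])
E
```

```text
[429.41040573 230.35527663 180.18275096] [ 0.70456118 -0.04016638  0.70746396  0.03840517] [-0.50433525 -0.3477456  -4.85609073] [-0.00452563 -0.01796797  0.05897712]
```

View pics/w3.png

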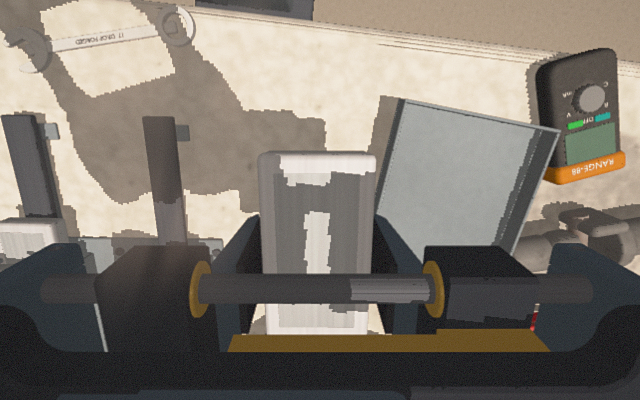

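Tray rim: near-right corner (403,98), near-left (559,130), left edge on to (520,250), right edge on to (381,180).

```bash
python3 - <<'E'
from h import *
import pickle
c=pickle.load(open("w3.pkl","rb")); w1=pickle.load(open("w1.pkl","rb"))
P=plane(c,[[403,98],[559,130],[520,250],[382,180]],42); print(P.round(1).tolist())
print("w1",plane(w1,[[490,141],[582,161]],42).round(1).tolist())
e=P[1]-P[0]; print(np.linalg.norm(e), "yaw across",np.arctan2(-e[0],e[1]), "left edge yaw",np.arctan2(*(P[2]-P[1])[[1,0]]))
g=cv2.cvtColor(cv2.imread("pics/w3.png"),cv2.COLOR_BGR2GRAY).astype(int); print(g[150,375:405].tolist(),g[150,535:565].tolist())
# scene re-check
cs=vision.get_calibration("scene"); print(project(cs,P).round(1).tolist())
E
```

```text
[[342.2, 295.4, 42.0], [353.1, 433.7, 42.0], [467.3, 432.6, 42.0], [414.0, 289.8, 42.0]]
w1 [[338.9, 295.3, 42.0], [352.2, 431.7, 42.0]]
138.73477635233814 yaw across -0.0789170974129546 left edge yaw -0.00935561964948441
[124, 121, 119, 122, 118, 119, 120, 122, 122, 125, 108, 76, 72, 67, 66, 69, 78, 92, 118, 157, 155, 161, 163, 165, 164, 163, 162, 168, 165, 164] [81, 68, 74, 73, 67, 69, 73, 69, 78, 72, 73, 65, 70, 73, 69, 101, 149, 163, 117, 55, 41, 52, 66, 73, 81, 84, 90, 85, 92, 94]
[[214.3, 207.3], [188.4, 188.7], [215.8, 173.0], [233.0, 196.8]]
```

Emit:
{"method": "arm_command", "body": {"deltas": [[0,5,0.8,0.1,30],[0,10,1.6,0.19,30],[0,12.4,2,0.19,30],[2,12.4,2,0.19,30],[5,12.4,2,0.19,30],[8,12.4,2,0.19,30],[10,12.4,2,0.19,30],[10,12.4,2,0.19,30],[10,12.4,2,0.19,30]]}}

```text
t: 11.0
ee_pos: [435.2, 354.3, 79.4]
tool_rot: [0.705, 0.027, 0.708, -0.03]
contact_force: [0.9, -0.0, -6.2]
grip_width: 0.632
```

```bash
python3 - <<'E'
from h import *
a=vision.capture("wrist"); b=vision.capture("scene"); o=robot.observe()
print(o["ee_pos"],o["tool_rot"],o["contact_force"],o["grip_width"])
b=cv2.resize(b[150:230,170:330],(640,320),interpolation=cv2.INTER_CUBIC)
cv2.imwrite("pics/p1.png",np.vstack([b,a[:270]])[:,:,::-1])
E
```

```text
[435.81845601 355.26086269  80.61935047] [ 0.70548778  0.02728828  0.7076057  -0.0289227 ] [-0.43322969  0.45518555 -6.51421993] 0.6356020588315081
```

View pics/p1.png

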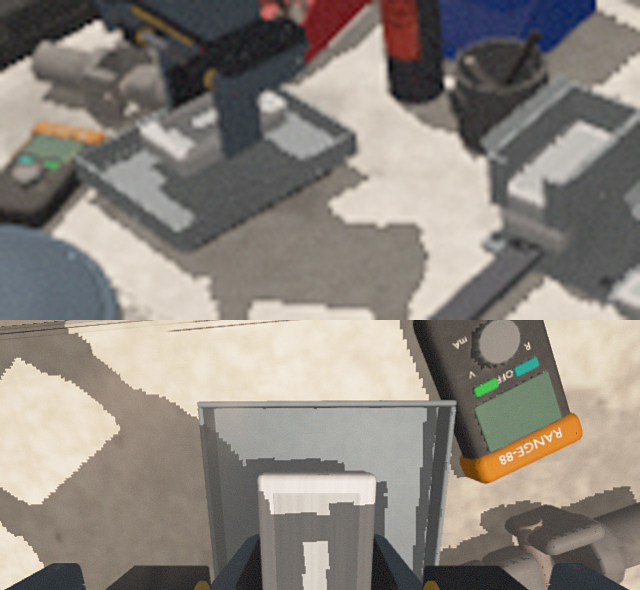

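Tin is well aligned over the tray (tin u 258–376, rim 199–456; about 4 mm to shift left). Lowering.

Emit:
{"method": "arm_command", "body": {"deltas": [[1,0.3,0,0,30],[2,0.3,0,0,30],[2.6,0.3,0,0,30],[2.9,0.3,0,0,30],[3.0,0.3,0,0,30],[3.1,0.3,0,0,30],[3.2,0.3,0,0,30],[3.3,0.3,0,0,30],[3.3,0.3,0,0,30]]}}

```text
t: 12.0
ee_pos: [436.0, 358.3, 47.8]
tool_rot: [0.706, 0.027, 0.707, -0.029]
contact_force: [-0.5, -0.4, -2.8]
grip_width: 0.633
```

Emit:
{"method": "arm_command", "body": {"deltas": [[0.1,0,0,0,30],[0.2,0,0,0,30],[0.2,0,0,0,30]]}}

```text
t: 12.3
ee_pos: [436.1, 358.3, 45.8]
tool_rot: [0.706, 0.027, 0.707, -0.029]
contact_force: [-0.7, -1.1, -0.4]
grip_width: 0.632
```

Emit:
{"method": "arm_command", "body": {"deltas": [[0,0,0,0,66],[0,0,0,0,70],[0,0,0,0,74],[0,0,0,0,76],[-1,0,0,0,76],[-4,0,0,0,76],[-9,0,0,0,76],[-14,0,0,0,76],[-18,0,0,0,100],[-18,0,0,0,100]]}}

```text
t: 13.3
ee_pos: [438.5, 360.0, 232.2]
tool_rot: [0.708, 0.029, 0.705, -0.027]
contact_force: [0.5, -0.6, 0.2]
grip_width: 0.907
```

Emit:
{"method": "arm_command", "body": {"deltas": [[0,-39.2,9.9,-0.19,100],[0,-39.2,9.9,-0.19,100],[0,-39.2,9.9,-0.19,100],[0,-39.2,9.9,-0.19,100],[0,-39.2,9.9,-0.19,100],[0,-39.2,9.9,-0.19,100],[0,-39.2,9.9,-0.19,100],[0,-39.2,9.9,-0.19,100],[6,-39.2,9.9,-0.19,100],[8.2,-39.2,9.9,-0.19,100]]}}

```text
t: 14.3
ee_pos: [506.4, -40.3, 148.0]
tool_rot: [0.708, -0.037, 0.704, 0.039]
contact_force: [0.4, 0.2, 0.4]
grip_width: 1.001
```

```bash
python3 - <<'E'
from h import *
import pickle
c=vision.get_calibration("wrist"); im=vision.capture("wrist"); o=robot.observe()
pickle.dump(c,open("w4.pkl","wb")); print(o["ee_pos"],o["tool_rot"],o["contact_force"])
s=vision.capture("scene"); 
cv2.imwrite("pics/w4.png",im[:,:,::-1]); cv2.imwrite("pics/s4.png",s[:,:,::-1])
cv2.imwrite("pics/v4.png",np.vstack([cv2.resize(s[150:230,170:330],(640,320),interpolation=cv2.INTER_CUBIC),im[:270]])[:,:,::-1])
E
```

```text
[503.98936546 -39.16972103 143.76204384] [ 0.70590763 -0.03674747  0.70622401  0.03989584] [-4.53272305  0.16127975 -6.01362235]
```

View pics/v4.png

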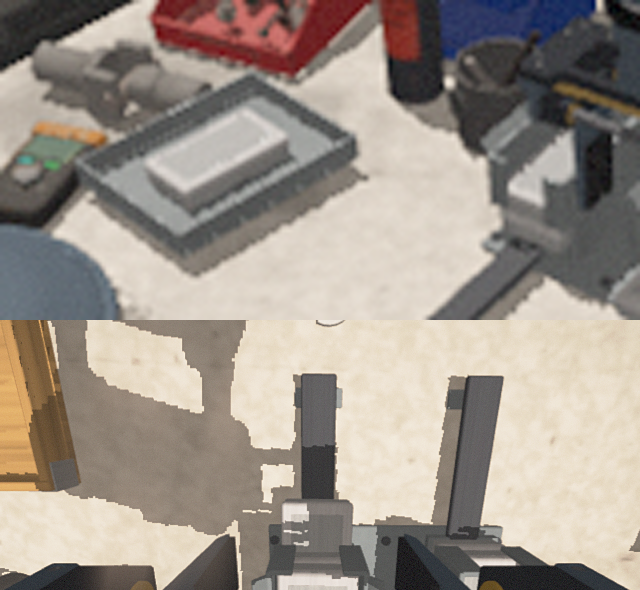

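Full tin lies flat in the tray; right tin is between the fingers (u 282–353, front edge v≈183) just as the left one was.

Emit:
{"method": "arm_command", "body": {"deltas": [[4,0.1,0.2,0,100],[7,0.1,0.2,0,100],[8.8,0.1,0.2,0,100],[8.8,0.1,0.2,0,100],[8.8,0.1,0.2,0,60],[8.8,0.1,0.2,0,30],[8.8,0.1,0.2,0,30],[8.8,0.1,0.2,0,30],[8.8,0.1,0.2,0,30],[8.8,0.1,0.2,0,30]]}}

```text
t: 15.4
ee_pos: [506.0, -37.1, 58.9]
tool_rot: [0.706, -0.037, 0.706, 0.04]
contact_force: [-2.6, -3.4, 11.1]
grip_width: 0.637
```

Emit:
{"method": "arm_command", "body": {"deltas": [[0,0,0,0,30],[0,0,0,0,30]]}}

```text
t: 15.6
ee_pos: [506.1, -37.2, 59.1]
tool_rot: [0.706, -0.037, 0.706, 0.04]
contact_force: [-0.2, -0.5, -0.9]
grip_width: 0.641
```

Emit:
{"method": "arm_command", "body": {"deltas": [[0,0,0,0,85],[0,0,0,0,85],[0.4,-0.1,0,0,85],[0.4,-0.1,0,0,85],[0.4,-0.1,0,0,30],[0.4,-0.1,0,0,30],[0.4,-0.1,0,0,30],[0.4,-0.1,0,0,30],[0.4,-0.1,0,0,30]]}}

```text
t: 16.5
ee_pos: [506.2, -38.2, 55.2]
tool_rot: [0.706, -0.037, 0.706, 0.04]
contact_force: [-0.6, 0.0, -0.5]
grip_width: 0.638
```

Emit:
{"method": "arm_command", "body": {"deltas": [[0,0,-0.8,0,30],[0,0,-2,0,30],[0,0,-3.2,0,30],[0,0,-4.4,0,30],[0,0,-5.6,0,30],[0,0,-6.8,0,30],[0,0,-8,0,30],[0,0,-8.8,0,30],[0,0,-8.8,0,30],[0,0,-8.8,0,30]]}}

```text
t: 17.5
ee_pos: [418.7, -47.8, 55.2]
tool_rot: [0.706, -0.037, 0.706, 0.04]
contact_force: [0.4, 0.7, -0.3]
grip_width: 0.639
```

Emit:
{"method": "arm_command", "body": {"deltas": [[0,0,0,0,100],[0,0,0,0,100],[0,0,0,0,100],[-3,0,0,0,100],[-5,0,0,0,100],[-5,0,0,0,100]]}}

```text
t: 18.1
ee_pos: [419.9, -48.2, 107.0]
tool_rot: [0.707, -0.037, 0.705, 0.04]
contact_force: [0.1, 0.6, -0.3]
grip_width: 1.001
```

```bash
python3 - <<'E'
from h import *
s=vision.capture("scene"); s2=vision.capture("side"); o=robot.observe(); print(o["ee_pos"],o["tool_rot"],o["contact_force"])
cv2.imwrite("pics/m2.png",np.vstack([cv2.resize(s[160:260,240:400],(640,400),interpolation=cv2.INTER_CUBIC),cv2.resize(s2[150:240,250:394],(320,200),interpolation=cv2.INTER_CUBIC).repeat(2,1)[:,:640]])[:,:,::-1])
E
```

```text
[419.03551593 -48.0497416  105.29993826] [ 0.70632677 -0.03713975  0.70578537  0.03987665] [ 0.62614716 -0.79669295 -0.14417571]
```

View pics/m2.png

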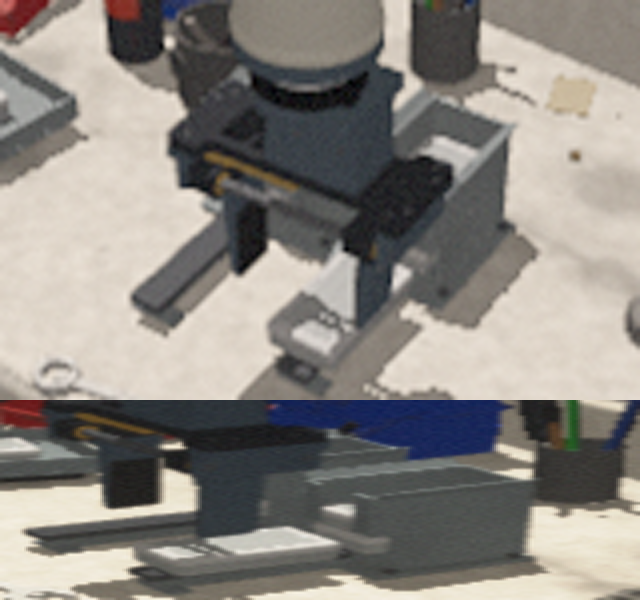

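Right tin is out on its rib; both columns dropped. Now grip at its centre, high on the sides, and weigh.

Emit:
{"method": "arm_command", "body": {"deltas": [[0,0,3.8,0,100],[3,0,3.8,0,100],[5.1,0,3.8,0,100],[5.1,0,3.8,0,100],[5.1,0,3.8,0,30],[5.1,0,3.8,0,30],[5.1,0,3.8,0,30],[5.1,0,3.8,0,30],[5.1,0,3.8,0,30]]}}

```text
t: 19.1
ee_pos: [457.1, -43.8, 54.9]
tool_rot: [0.707, -0.037, 0.705, 0.04]
contact_force: [-1.0, 0.1, 9.0]
grip_width: 0.634
```

Emit:
{"method": "arm_command", "body": {"deltas": [[-2,0,-0.5,0,30],[-6,0,-1,0,30],[-10,0,-1,0,30],[-10,0,-1,0,30],[-10,0,-1,0,30],[-10,0,-1,0,30],[-10,0,-1,0,30]]}}

```text
t: 19.8
ee_pos: [446.4, -45.1, 153.9]
tool_rot: [0.706, -0.037, 0.706, 0.04]
contact_force: [-1.2, 0.7, -1.4]
grip_width: 0.638
```

```bash
python3 - <<'E'
from h import *
o=robot.observe(); print(o["contact_force"],o["grip_width"],o["ee_pos"],o["t"])
c=vision.get_calibration("scene"); s=vision.capture("scene"); cv2.imwrite("pics/s5.png",s[:,:,::-1])
# wood tray: yellow-ish mask
h=cv2.cvtColor(s,cv2.COLOR_RGB2HSV); m=cv2.inRange(h,(10,90,80),(28,255,255)); m[:230]=0; m[:,:340]=0; m[:,470:]=0
cs,_=cv2.findContours(cv2.morphologyEx(m,cv2.MORPH_OPEN,np.ones((3,3))),0,2)
k=cv2.convexHull(max(cs,key=cv2.contourArea)); q=cv2.approxPolyDP(k,4,True).reshape(-1,2); print(q.tolist())
print(plane(c,q,36).round(1).tolist())
cv2.imwrite("pics/wt.png",cv2.resize(s[240:340,350:470],None,fx=4,fy=4,interpolation=cv2.INTER_CUBIC)[:,:,::-1])
w=pickle=None
import pickle
w1=pickle.load(open("w1.pkl","rb")); w4=pickle.load(open("w4.pkl","rb"))
g=cv2.cvtColor(cv2.imread("pics/w1.png"),cv2.COLOR_BGR2GRAY).astype(int); print(g[150,80:115].tolist(),g[90:108,50].tolist(),g[200:216,50].tolist())
print("w1 far-left/near edge", plane(w1,[[91,101],[104,211],[0,102],[0,211]],36).round(1).tolist())
E
```

```text
[-1.16205117  0.67589588 -1.40886739] 0.637851225309269 [446.40328457 -45.13416792 153.8519587 ] 19.8
[[398, 263], [451, 284], [430, 327], [416, 330], [379, 312], [372, 300]]
[[498.7, -265.4, 36.0], [520.2, -410.6, 36.0], [368.2, -432.6, 36.0], [340.3, -411.2, 36.0], [329.8, -315.5, 36.0], [349.8, -281.7, 36.0]]
[190, 191, 181, 181, 182, 186, 182, 146, 118, 123, 127, 125, 122, 123, 122, 114, 115, 113, 115, 127, 166, 119, 118, 132, 218, 227, 227, 226, 229, 229, 230, 230, 232, 228, 230] [227, 229, 226, 229, 228, 224, 222, 221, 219, 222, 226, 186, 114, 143, 179, 188, 185, 180] [175, 127, 101, 91, 91, 93, 93, 91, 159, 191, 191, 185, 187, 223, 230, 230]
w1 far-left/near edge [[344.6, -255.5, 36.0], [503.9, -249.7, 36.0], [359.2, -380.3, 36.0], [521.0, -406.4, 36.0]]
```

```bash
python3 - <<'E'
from h import *
import pickle
w1=pickle.load(open("w1.pkl","rb")); w4=pickle.load(open("w4.pkl","rb"))
P=plane(w1,[[50,103.3],[50,212.8],[87.3,150]],36); print(P.round(1).tolist())
ex=np.array([np.cos(.11),np.sin(.11)]); ey=np.array([-ex[1],ex[0]])
a,b,l=P[:,:2]; cx=(a@ex+b@ex)/2; cy=l@ey-80; print("size",(b-a)@ex,"centre",ex*cx+ey*cy)
C=ex*cx+ey*cy
cs=vision.get_calibration("scene")
for z in(36,0): print(project(cs,[[*(C+ex*i*80+ey*j*80),z] for i,j in((-1,1),(1,1),(1,-1),(-1,-1))]).round().tolist())
g=cv2.cvtColor(cv2.imread("pics/w4.png"),cv2.COLOR_BGR2GRAY).astype(int); print(g[100,20:75].tolist(),g[60,20:75].tolist())
t=C-np.array([446.4,-45.1]); y=.105; print("delta dz,dy mm",t@[np.cos(y),np.sin(y)],t@[-np.sin(y),np.cos(y)])
E
```

```text
[[353.7, -311.9, 36.0], [515.7, -331.2, 36.0], [413.3, -266.5, 36.0]]
size 158.8921633550195 centre [ 437.18409052 -344.38256293]
[[369.0, 299.0], [397.0, 260.0], [454.0, 284.0], [430.0, 327.0]]
[[368.0, 308.0], [395.0, 269.0], [451.0, 293.0], [427.0, 337.0]]
[179, 182, 179, 182, 170, 162, 175, 180, 178, 181, 168, 105, 88, 92, 86, 86, 79, 80, 83, 81, 88, 83, 87, 85, 84, 86, 90, 79, 77, 83, 79, 79, 73, 77, 80, 79, 74, 80, 85, 89, 96, 92, 84, 87, 83, 82, 81, 90, 114, 128, 129, 126, 124, 124, 126] [175, 174, 168, 169, 156, 127, 111, 104, 105, 110, 109, 112, 114, 111, 114, 114, 110, 108, 106, 101, 100, 102, 94, 96, 96, 95, 96, 96, 94, 95, 105, 145, 174, 114, 79, 80, 84, 83, 87, 96, 115, 123, 125, 123, 122, 125, 129, 127, 125, 130, 129, 124, 129, 127, 128]
delta dz,dy mm -40.532111534126535 -296.6683896178125
```

Emit:
{"method": "arm_command", "body": {"deltas": [[0,-29.7,-4.1,0,30],[0,-29.7,-4.1,0,30],[0,-29.7,-4.1,0,30],[0,-29.7,-4.1,0,30],[0,-29.7,-4.1,0,30],[0,-29.7,-4.1,0,30],[0,-29.7,-4.1,0,30],[0,-29.7,-4.1,0,30],[3,-29.7,-4.1,0,30],[6,-29.7,-4.1,0,30]]}}

```text
t: 20.85
ee_pos: [438.2, -343.4, 92.0]
tool_rot: [0.706, -0.037, 0.706, 0.04]
contact_force: [0.5, 1.0, -1.5]
grip_width: 0.634
```

Emit:
{"method": "arm_command", "body": {"deltas": [[0,0,0,0,30],[0,0,0,0,30]]}}

```text
t: 21.05
ee_pos: [438.1, -342.1, 92.0]
tool_rot: [0.706, -0.037, 0.706, 0.041]
contact_force: [0.1, 0.4, -1.4]
grip_width: 0.636
```

```bash
python3 - <<'E'
from h import *
im=vision.capture("wrist"); c=vision.get_calibration("wrist"); o=robot.observe(); print(o["ee_pos"],o["tool_rot"],o["contact_force"],o["grip_width"])
h=cv2.cvtColor(im,cv2.COLOR_RGB2HSV); m=cv2.inRange(h,(8,70,60),(30,255,255)); m[240:]=0
for v in (60,100,140,180):
    u=np.flatnonzero(m[v]); print(v,(u.min(),u.max(),len(u)) if len(u) else None)
for v0 in(200,316,420): 
    r=np.flatnonzero(m[:,v0]); print(v0,r.min() if len(r) else None)
C=np.array([437.2,-344.4]);ex=np.array([np.cos(.11),np.sin(.11)]); ey=np.array([-ex[1],ex[0]])
print(project(c,[[*(C-ex*80+ey*j*80),36] for j in(-1,1)]+[[*(C+ey*j*80),36] for j in(-1,1)]).round().tolist())
cv2.imwrite("pics/w6.png",im[:,:,::-1])
E
```

```text
[ 438.58296061 -342.81302397   92.86604529] [ 0.70611767 -0.03779636  0.70591861  0.04059801] [-0.02968352 -0.444702   -1.62493553] 0.6347670180509335
60 (np.int64(92), np.int64(92), 1)
100 (np.int64(70), np.int64(443), 270)
140 (np.int64(183), np.int64(438), 256)
180 (np.int64(188), np.int64(434), 131)
200 2
316 95
420 96
[[178.0, 94.0], [447.0, 94.0], [192.0, 220.0], [433.0, 220.0]]
```

The live wrist edges (u 183–443, near rim v≈95) agree with the predicted tray. Lowering.

Emit:
{"method": "arm_command", "body": {"deltas": [[1.5,0,0,0,30],[3,0,0,0,30],[4.2,0,0,0,30],[4.7,0,0,0,30],[5.0,0,0,0,30],[5.1,0,0,0,30],[5.2,0,0,0,30],[5.2,0,0,0,30],[5.2,0,0,0,30]]}}

```text
t: 22.0
ee_pos: [438.7, -342.7, 41.1]
tool_rot: [0.706, -0.038, 0.706, 0.04]
contact_force: [-0.3, -0.3, -1.3]
grip_width: 0.63
```

Emit:
{"method": "arm_command", "body": {"deltas": [[0.1,0,0,0,30],[0.15,0,0,0,30],[0.2,0,0,0,30],[0.2,0,0,0,30]]}}

```text
t: 22.4
ee_pos: [438.6, -342.7, 39.0]
tool_rot: [0.706, -0.038, 0.706, 0.041]
contact_force: [0.2, -0.6, -1.2]
grip_width: 0.635
```

Emit:
{"method": "arm_command", "body": {"deltas": [[0.1,0,0,0,30],[0.1,0,0,0,30]]}}

```text
t: 22.6
ee_pos: [438.7, -342.7, 38.8]
tool_rot: [0.706, -0.038, 0.706, 0.04]
contact_force: [-3.5, 2.3, 16.5]
grip_width: 0.632
```

Emit:
{"method": "arm_command", "body": {"deltas": [[0.05,0,0,0,30],[0.05,0,0,0,30]]}}

```text
t: 22.8
ee_pos: [438.7, -342.7, 38.8]
tool_rot: [0.706, -0.038, 0.706, 0.04]
contact_force: [-1.7, 2.9, 10.7]
grip_width: 0.636
```

Contact with the floor. Release and rise clear, off to one side for a clear view.

Emit:
{"method": "arm_command", "body": {"deltas": [[0,0,0,0,66],[0,0,0,0,72],[0,0,0,0,76],[0,0,0,0,76],[-1,0,0,0,76],[-4,0,0,0,76],[-9,0,0,0,76],[-14,0,0,0,76],[-19,0,0,0,76],[-23,0,0,0,76]]}}

```text
t: 23.8
ee_pos: [438.5, -343.4, 272.7]
tool_rot: [0.707, -0.039, 0.705, 0.04]
contact_force: [0.4, -0.6, 0.0]
grip_width: 0.758
```

Emit:
{"method": "arm_command", "body": {"deltas": [[-5,10,-4,0,90],[-8,20,-8,0,90],[-8,25,-8,0,90],[-8,28,-8,0,90],[-8,28,-8,0,90],[-8,28,-8,0,90],[-8,28,-8,0,90],[-8,28,-8,0,90],[-8,28,-8,0,90],[-8,28,-8,0,90]]}}

```text
t: 24.8
ee_pos: [328.1, -75.0, 352.7]
tool_rot: [0.707, -0.038, 0.705, 0.039]
contact_force: [-0.4, -0.1, -0.9]
grip_width: 0.9
```

```bash
python3 - <<'E'
from h import *
s=vision.capture("scene"); d=vision.capture("side"); w=vision.capture("wrist"); o=robot.observe(); print(o["ee_pos"],o["contact_force"],o["t"])
for n,i in(("s9",s),("d9",d),("w9",w)): cv2.imwrite(f"pics/{n}.png",i[:,:,::-1])
r=lambda a,z:cv2.resize(a,z,interpolation=cv2.INTER_CUBIC)
A=r(s[165:240,280:380],(400,300)); B=r(d[160:235,250:375],(400,300)); C=r(s[255:345,350:470],(400,300)); D=w[100:300,187:453]; D=r(w[60:280,170:463],(400,300))
cv2.imwrite("pics/fin.png",np.vstack([np.hstack([A,B]),np.hstack([C,D])])[:,:,::-1])
a=cv2.imread("pics/scene0.png"); df=cv2.absdiff(a,s[:,:,::-1]).max(2)>40
n,l,st,_=cv2.connectedComponentsWithStats(cv2.morphologyEx(df.astype(np.uint8),cv2.MORPH_OPEN,np.ones((2,2))))
print([x.tolist() for x in st[1:] if x[4]>25])
E
```

```text
[327.96481412 -74.75929854 352.5175349 ] [-0.43963249 -0.27968329  0.26392933] 24.95
[[96, 0, 16, 31, 255], [115, 0, 12, 35, 179], [126, 0, 107, 61, 3978], [216, 0, 126, 55, 4001], [0, 18, 5, 14, 53], [113, 21, 11, 51, 229], [51, 36, 56, 33, 482], [0, 58, 53, 158, 4177], [58, 63, 141, 199, 10868], [256, 91, 89, 85, 2474], [281, 150, 9, 26, 170], [297, 175, 31, 19, 243], [209, 179, 34, 26, 276], [333, 188, 32, 21, 218], [44, 192, 20, 36, 298], [298, 195, 9, 7, 46], [293, 206, 16, 12, 120], [334, 210, 10, 7, 56], [202, 220, 23, 73, 796], [301, 221, 11, 8, 56], [326, 220, 20, 14, 143], [0, 225, 76, 66, 2104], [151, 226, 49, 39, 153], [338, 237, 10, 8, 55], [78, 241, 51, 46, 1029], [221, 253, 8, 33, 141], [22, 258, 94, 94, 839], [129, 262, 21, 4, 49], [103, 272, 116, 128, 6317], [394, 276, 37, 42, 938], [132, 283, 6, 9, 39], [311, 284, 22, 12, 112], [329, 294, 69, 58, 1586], [220, 296, 42, 68, 929], [310, 297, 12, 10, 63], [117, 314, 16, 8, 54], [271, 335, 12, 12, 69]]
```

View pics/fin.png

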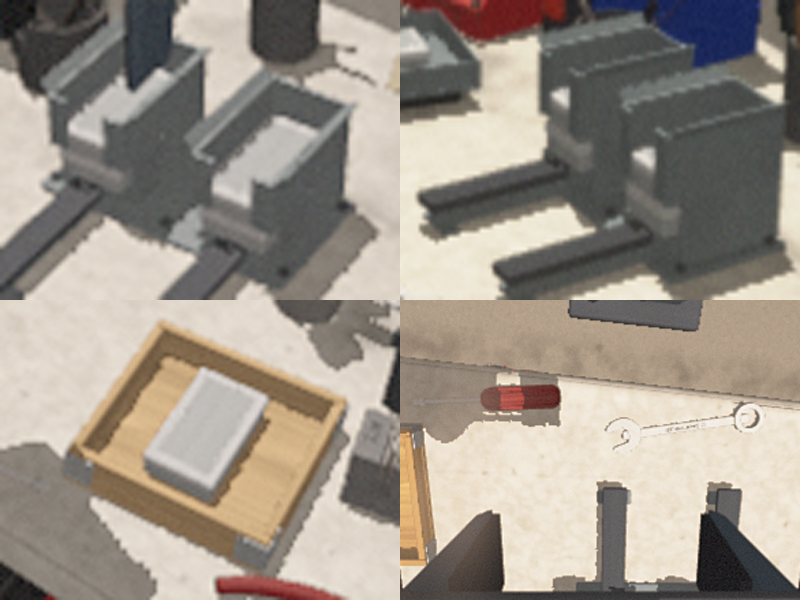

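Columns have dropped and look level, and the empty tin lies flat in the wood tray. One difference near the spray can needs a numeric check.

```bash
python3 - <<'E'
from h import *
for x,y,bx in(("side0","d9",{"can/cup":(110,180,290,330),"cup_mid":(130,200,360,400),"gear":(225,255,380,410),"right pots":(150,280,410,500)}),("scene0","s9",{"can":(120,178,262,281),"cup near can":(155,188,280,305),"gear":(230,250,395,416)})):
    a,b=cv2.imread(f"pics/{x}.png"),cv2.imread(f"pics/{y}.png")
    for k,(r0,r1,c0,c1) in bx.items():
        p,q=[cv2.cvtColor(i[r0:r1,c0:c1],6).astype(np.float32) for i in(a,b)]
        print(x,k,cv2.phaseCorrelate(p,q,cv2.createHanningWindow(p.shape[::-1],5)),(abs(p-q)>40).mean().round(3))
E
```

```text
side0 can/cup ((0.1225098736518504, -0.1052363918520598), 0.9237170750068293) 0.055
side0 cup_mid ((-0.082481298341893, 0.11561241132220346), 1.0345769888824887) 0.001
side0 gear ((0.00033361537438025834, -0.05939038370715899), 0.9655348655912611) 0.0
side0 right pots ((0.025571623547754996, 0.5298057271468224), 0.99451409555757) 0.0
scene0 can ((0.3252295574311468, 0.613273932734554), 0.3782302713394165) 0.216
scene0 cup near can ((0.7916107570651132, -0.07377782135540656), 0.8775411910480924) 0.107
scene0 gear ((0.029351135072701595, -0.015687649991418695), 0.956183988849322) 0.0
```

```bash
python3 -c "
from station import robot
print(robot.observe()['contact_force']); print(robot.finish_job())"
```

```text
[-0.43963249 -0.27968329  0.26392933]
the job is handed in; nothing more can be done
None
```

I drew the bottom tin out of both columns, sorted the two by weight, and laid each in its tray. The job is handed in at about 25 s of the 67 s allowed.

- **Full tin (left column):** it weighed 7.05 N, about 720 g. I lowered it into the sheet-metal tray until the tray carried it, then let go. A later picture shows it flat and right way up.
- **Empty tin (right column):** it weighed 1.4 N, about 143 g. I lowered it into the wooden tray; the force rose briefly to about 16 N at floor contact. The last picture shows it flat inside.
- **Magazine:** in the last scene and side pictures the tins above have dropped in both columns, are still inside and look level. I judged this by eye and did not measure it.
- **Other things:** in the side view the spray can, cups, piston area and gear shifted by no more than about 0.5 pixel. The scene view gave no sure check on the spray can and the cup beside it, as the arm stood partly in front of the can. There is no sign there that either was touched.

I handled the tins one after the other: the full one was in its tray before I drew the second column. While the arm was still settling, one reading of the full tin showed 4.9 N; later readings of 6.2 and 6.5 N still marked it as the full one. At hand-in the robot was touching nothing, with less than 0.6 N on the tool.

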